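Turn the cheese mould over with its board

ROBOT

A 7-joint arm with a two-finger parallel gripper is mounted at the origin on a cart in front of the work surface, level with it; the furniture and walls round the work are solid. World frame = base frame: x ahead of the robot, y to its left, z up, the work surface at z = 0. Lengths are in m, angles in rad, forces in N, time in s.
With the tool pointing down it reaches from about 0.4 to 0.85 m from the base axis. Payload 10.4 kg.
Tool frame: the origin (TCP) lies at the very end of the fingers, on their centre line; the grasp point (between the pads) lies 19 mm behind it (r.pinch_z is the distance from the TCP to the grasp point, in m); z points along the fingers, y is the line along which they close (so a half turn about z gives the same grasp; the last joint's range is limited). The gripper opens to 87 mm and grips with 3 to 60 N. Pads are 19 mm wide; open, the fingers measure 117 mm over their backs; the gripper's body (75 mm by 190 mm) begins 51 mm behind the grasp point.
Start: joints at [1.285, 0.332, -0.065, 1.46, 0.022, 1.35, -0.088], TCP at [0.162, -0.604, 0.223] pointing down, gripper open.
Joint ranges: [-2.6, 2.6], [-0.5, 2.12], [-1.47, 1.34], [0.16, 2.42], [-1.27, 4.41], [0.06, 2.06], [-2.6, 2.6]. Speed limits (rad/s): [2.22, 2.22, 2.79, 2.79, 3.14, 3.14, 3.14].

INTERFACE

Orientations are given as a unit quaternion [x, y, z, w].
In Python, from bench import r, camera gives the robot as it stands. The module is installed in compiled form; this text tells all that it offers.
- The arm moves only by the shell command python3 -m pendant 'ROWS' [FORCE]. ROWS is JSON, a list of rows, each an object with "dp": the shift along the tool's x, y, z as a fraction of full scale, a list of three; "rotation": the turn, a rotation vector about the tool's x, y, z as a fraction of full scale, a list of three; "jaw": the opening, from 0 (shut) to 1 (fully open). A call has 1 to 8 rows; each row is the pose to reach, as a shift and turn from the pose commanded when the call began, along the tool's axes at that moment, turning the shorter way round; what a row does not reach only later rows make up. Full scale, the value 1, is 0.15 m for a shift and 2 pi rad for a turn. A row lasts 1/8 s, in which the tool goes at most 62.5 mm and 10.7 degrees, less where a joint would pass 70% of its speed; a pose out of reach is approached as far as the arm can. A call with a number of a shift or a turn outside -1 to 1 is refused whole. A call with a gripper value outside its range is refused whole. The fingers move at their own pace and stop on an object; FORCE is the grip in N (left out, the last holds). Time passes only in rows, so rows that repeat a pose let the fingers close. It gives the time, the measured TCP pose, the force, the opening and the grip force at its end, in the units of the state.
- r.read_state(): the state, without advancing time (a new reading comes with each control period).
- camera(name): name is "side" or "top" or "wrist"; returns a dict with "image" (384x512x3 uint8, red, green, blue), "z_map" (384x512 float32, m along the optical axis (not along the pixel's ray), 0 where there is no reading), "mtx" (3x3 intrinsics, pixels), "T" (4x4, takes a point from camera to world coordinates). Camera axes: x right, y down, z forward; pixel columns grow to the right and rows downward; lengths in m; the calibration is good to about 2 mm. A picture is of the moment at which its call begins.
- r.close_job(): hands the job in; it is judged then, once.
The state is a dict: "time": time; "joint_positions": joint angles; "joint_vel": joint speeds; "joint_torque": joint torques, N m; "ee_pos": TCP position; "eef_rot": TCP orientation; "ft_force": force on the tool from outside, world axes, zero at the start; "torque": the same for the moment, N m; "width": finger opening in m; "grip_force": force on a finger pad.
Only numpy, scipy, OpenCV 4.12 (cv2) and the standard library are available. Lean on these libraries where they do the work, as an engineer would, in place of code of your own. Each camera call takes 0.05 s, during which the arm holds its last target. There are 200 camera calls.

TASK

Two small cheese moulds lean in sloping wire rests, each standing on its bottom with a loose wooden board laid over its mouth. Take the white mould and the board on it together and turn the pair over in one go, so that it sits squarely back in the same rest with the board underneath and the mould upside down on top of it. Keep the board closed on the mould all the way, let go of the pair, and leave the blue mould alone.

Things in the scene. Friction and masses are not known exactly. Their poses are not given: they have to be found in the camera images.
- white_mould: Loose white plastic mould, an open box with flat sides: 72 (x) x 66 (y) x 40 mm (z), walls 4 mm, 120 g. Origin: centre of its mouth; z points out of the mouth, the bottom is at z = -40 mm. At the start z leans 45 degrees up toward the rest's +x, y is level, x points 45 degrees down into the rest's corner: the way in for a tilted gripper. Centre of mould plus board: z = -14 mm.
- white_board: Loose light wooden board over the mould's mouth, 72 x 66 x 12 mm, 80 g; a panel under it enters the mouth by 3.5 mm with 3 mm of play. Origin: centre of the face on the rim; z points away from the mould; seated, its frame is the mould's. Only its weight holds it. The pair is 52 mm thick along z; pinched along z (one finger under the bottom between the rails, one on the board) it stays closed.
- white_rest: Fixed rest: a 90-degree V of 6 mm wire rails at y = -26 and +26 mm, open between and to its upper -x side, on a 124 x 82 x 6 mm base. Origin: centre of the seated pair, 73 mm up; z vertical. Floor rails slope 45 degrees down to +x, stop rails rise 45 degrees to +x; they meet 44 mm below the origin. The pair turned half a turn about the mould's x fits in the same place.
- blue_mould: The other mould, of blue plastic, same size and frame as the white one, with its own board, in its own rest of the same kind. To be left alone. (Elsewhere: a wall shelf hangs ahead and to the left of the robot, at y above 0.15 m and x above 0.45 m, about 0.45 m up; swing the arm past it drawn in.)

How it is judged:
At the end, for the whole second after the job is handed in: The white mould is upside down in its own rest, within 15 mm of the seat in each direction and about 11 degrees of square; the board is closed on its mouth, underneath (within 12 mm and 8 degrees); both are at rest and released (angle between white_mould's own z axis and vertical between 2.16 and 2.55 rad and angle between the y axis of white_mould and the y axis of white_rest, either way round below 0.2 rad and distance between white_board and white_mould below 0.012 m and angle between the z axis of white_board and the z axis of white_mould, either way round below 0.15 rad and x of white_mould in the frame of white_rest between -0.0249 and 0.0051 m and y of white_mould in the frame of white_rest between -0.015 and 0.015 m and z of white_mould in the frame of white_rest between -0.0249 and 0.0051 m and linear speed of each of white_mould, white_board below 0.02 m/s); the robot touches nothing.
It fails at once if the board comes off the white mould (more than 20 mm apart) (distance between white_board and white_mould above 0.02 m).
It fails at once if the blue mould is moved more than 20 mm (distance of blue_mould from where it was at the start of the episode above 0.02 m).
It also fails if it takes over 48 s, if anything falls off the work surface, if the arm or the gripper's body presses on something with over 40 N, if the wrist force passes 120 N, or if a joint passes its speed limit or range.

## Working session

There is one attempt and no reset: what is moved stays moved. The work goes in short steps, Python scripts to look and compute and a shell command to move; the robot and the scene stay as the last step left them, time stands still between calls to the robot, and variables do not carry over. Pictures are saved under pics/ and viewed, at most 10 in all, crops included, and the job is handed in when it is done.

```bash
mkdir -p pics; python3 - <<'E'
from bench import r,camera
import cv2,numpy as np
s=r.read_state();print({k:np.round(v,3) for k,v in s.items()},r.pinch_z)
for n in ["top","side"]:
    c=camera(n);cv2.imwrite(f"pics/{n}0.png",c["image"][...,::-1]);np.savez(f"{n}0.npz",**c)
    print(n,c["mtx"].round(1).tolist(),c["T"].round(3).tolist())
E
```

```text
{'time': np.float64(0.0), 'joint_positions': array([ 1.285,  0.333, -0.065,  1.461,  0.022,  1.35 , -0.088]), 'joint_vel': array([ 0.001, -0.   ,  0.   ,  0.001, -0.001, -0.001, -0.   ]), 'joint_torque': array([ 0.0000e+00, -6.2325e+01,  2.5000e-02, -3.8990e+01, -6.1000e-02,
        3.9000e-02,  0.0000e+00]), 'ee_pos': array([ 0.162, -0.603,  0.222]), 'eef_rot': array([ 0.991,  0.131, -0.   , -0.001]), 'ft_force': array([-0.006,  0.786, -0.783]), 'torque': array([0.035, 0.028, 0.023]), 'grip_force': np.float64(0.0), 'width': np.float64(0.087)} 0.0187
top [[466.9, 0.0, 252.6], [0.0, 466.9, 198.5], [0.0, 0.0, 1.0]] [[-0.021, -0.98, 0.196, 0.391], [-1.0, 0.022, -0.001, -0.154], [-0.004, -0.196, -0.981, 0.948], [0.0, 0.0, 0.0, 1.0]]
side [[457.8, 0.0, 248.4], [0.0, 457.8, 191.0], [0.0, 0.0, 1.0]] [[-0.948, -0.204, 0.245, 0.369], [-0.319, 0.624, -0.713, 0.434], [-0.007, -0.754, -0.657, 0.682], [0.0, 0.0, 0.0, 1.0]]
```

View pics/top0.png

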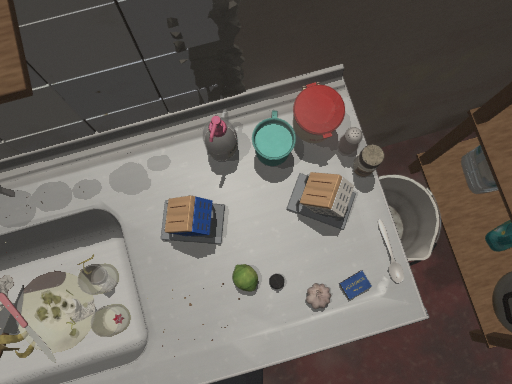

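View pics/side0.png

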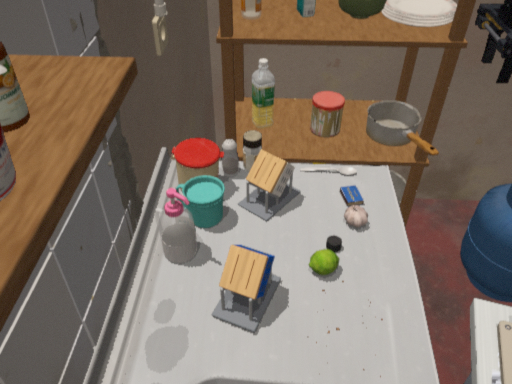

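The top view shows the white mould and its board at about (325,193), with its rest base spanning (290–355, 175–226). The blue one is at (195,215). The board faces image-left (world +y) and up, so the gripper has to come in from the −y side, tilted 45°. Next I'll measure the pair.

```bash
cat > see.py <<'E'
import numpy as np,cv2
def pts(c,mask):
    v,u=np.nonzero(mask&(c["z_map"]>0));z=c["z_map"][v,u];K=c["mtx"]
    P=np.c_[(u-K[0,2])/K[0,0]*z,(v-K[1,2])/K[1,1]*z,z]
    return P@c["T"][:3,:3].T+c["T"][:3,3],np.c_[u,v]
def wood(c,box):
    h=cv2.cvtColor(c["image"],cv2.COLOR_RGB2HSV);m=(h[...,0]>8)&(h[...,0]<25)&(h[...,1]>90)&(h[...,2]>100)
    b=np.zeros_like(m);x0,y0,x1,y1=box;b[y0:y1,x0:x1]=1;return m&b
def plane(P,tol=.003):
    rng=np.random.default_rng(0);best=None
    for _ in range(300):
        a=P[rng.choice(len(P),3,False)];n=np.cross(a[1]-a[0],a[2]-a[0]);l=np.linalg.norm(n)
        if l<1e-6: continue
        i=abs((P-a[0])@(n/l))<tol
        if best is None or i.sum()>best.sum(): best=i
    Q=P[best];n=np.linalg.svd(Q-Q.mean(0))[2][2];return Q,n*np.sign(n[2])
E
python3 - <<'E'
import numpy as np,cv2
from see import *
for n,box,gb in [("top",(295,165,360,220),(280,165,365,235)),("side",(235,145,300,205),(230,140,305,225))]:
    c=dict(np.load(n+"0.npz"));P,uv=pts(c,wood(c,box));Q,nn=plane(P)
    ctr=Q.mean(0);yl=np.cross(nn,[0,0,1]);yl/=np.linalg.norm(yl);xl=np.cross(yl,nn)
    R=np.c_[xl,yl,nn]; L=(Q-ctr)@R
    r=cv2.minAreaRect(L[:,:2].astype(np.float32)); lo,hi=np.percentile(L[:,:2],[1,99],axis=0)
    print(n,len(P),len(Q),"n",nn.round(3),"tilt",np.degrees(np.arccos(nn[2])).round(1),"yaw",np.degrees(np.arctan2(nn[1],nn[0])).round(1))
    mid=ctr+R[:,:2]@((lo+hi)/2); print(" size",(hi-lo).round(4),"rect",r,"top-face ctr",mid.round(4),"->pair ctr",(mid-nn*.026).round(4))
    m=np.zeros((384,512),bool);m[gb[1]:gb[3],gb[0]:gb[2]]=1
    B,_=pts(c,m);B=B[(B[:,2]>.002)&(B[:,2]<.0095)]
    r=cv2.minAreaRect(B[:,:2].astype(np.float32));print(" base",len(B),r,cv2.boxPoints(r).round(3).tolist())
c=dict(np.load("top0.npz"));K=c["mtx"]
for u,v in [(353,135),(371,158),(320,110),(274,142),(318,296),(355,285),(390,240)]:
    m=np.zeros((384,512),bool);m[v-2:v+3,u-2:u+3]=1;print((u,v),np.median(pts(c,m)[0],0).round(3))
E
```

```text
top 1026 946 n [0.261 0.655 0.709] tilt 44.8 yaw 68.3
 size [0.07   0.0626] rect ((-0.002153359353542328, 0.00030483677983283997), (0.06395605206489563, 0.07402452081441879), 89.65428924560547) top-face ctr [ 0.5775 -0.2793  0.0918] ->pair ctr [ 0.5707 -0.2964  0.0734]
 base 1212 ((0.5754052996635437, -0.2987140119075775), (0.17505855858325958, 0.14524827897548676), 88.553466796875) [[0.5009999871253967, -0.3840000033378601], [0.6460000276565552, -0.3880000114440918], [0.6499999761581421, -0.21299999952316284], [0.5049999952316284, -0.20900000631809235]]
side 1552 926 n [0.267 0.656 0.706] tilt 45.1 yaw 67.9
 size [0.0697 0.0649] rect ((-0.00017040595412254333, 0.0015619248151779175), (0.07132148742675781, 0.06777704507112503), 0.6772253513336182) top-face ctr [ 0.5765 -0.2784  0.092 ] ->pair ctr [ 0.5696 -0.2955  0.0736]
 base 1339 ((0.5826488733291626, -0.31478554010391235), (0.1740485280752182, 0.2097272425889969), 15.151331901550293) [[0.47099998593330383, -0.23600000143051147], [0.5260000228881836, -0.4390000104904175], [0.6940000057220459, -0.3930000066757202], [0.6389999985694885, -0.19099999964237213]]
(353, 135) [ 0.682 -0.35   0.091]
(371, 158) [ 0.634 -0.38   0.097]
(320, 110) [ 0.729 -0.288  0.103]
(274, 142) [ 0.68  -0.2    0.065]
(318, 296) [ 0.38  -0.275  0.043]
(355, 285) [ 0.4   -0.352  0.013]
(390, 240) [ 0.487 -0.432  0.003]
```

```bash
cat > go.py <<'E'
import numpy as np
from scipy.spatial.transform import Rotation as Ro
C=np.array([.570,-.296,.0735]);psi=np.radians(68.1)
h=np.array([np.cos(psi),np.sin(psi),0]);up=np.array([0,0,1.]);s=.5**.5
mx=(h-up)*s;mz=(h+up)*s
def tool(sign): # tool z along mould x, tool y = sign*mould z
    y=sign*mz;return Ro.from_matrix(np.c_[np.cross(y,mx),y,mx])
def plan(R,p,st,show=True):
    R0=Ro.from_quat(st["eef_rot"]);d=R0.inv().apply(p-st["ee_pos"])/.15;w=(R0.inv()*R).as_rotvec()/2/np.pi
    if show: print("dp",d.round(4).tolist(),"rot",w.round(4).tolist(),"deg",round(np.linalg.norm(w)*360,1))
def state(st): print("t",round(float(st["time"]),2),"q",st["joint_positions"].round(3).tolist(),"p",st["ee_pos"].round(4).tolist(),"F",st["ft_force"].round(1).tolist(),"w",round(float(st["width"]),4),"g",round(float(st["grip_force"]),1))
E
python3 - <<'E'
from go import *;from bench import r;from see import *
st=r.read_state();state(st)
for sg in (-1,1):
    plan(tool(sg),C+.019*mx-.2*mx,st)
for n,L in [("top",[(430,170),(470,300),(505,110),(410,190)]),("side",[(350,150),(350,50),(440,150),(500,330),(490,220)])]:
    c=dict(np.load(n+"0.npz"))
    for u,v in L:
        m=np.zeros((384,512),bool);m[v-2:v+3,u-2:u+3]=1;print(n,(u,v),np.median(pts(c,m)[0],0).round(3))
E
```

```text
t 0.1 q [1.285, 0.333, -0.065, 1.461, 0.022, 1.35, -0.089] p [0.1623, -0.6032, 0.2218] F [-0.3, -0.0, -0.1] w 0.0869 g 0.0
dp [2.6439, -0.5895, 0.1363] rot [0.1203, 0.0404, 0.0972] deg 57.6
dp [2.6439, -0.5895, 0.1363] rot [-0.0515, 0.1537, -0.3716] deg 146.0
top (430, 170) [ 0.816 -0.81  -0.718]
top (470, 300) [ 0.346 -0.912 -0.728]
top (505, 110) [ 0.873 -0.867 -0.29 ]
top (410, 190) [ 0.727 -0.705 -0.648]
side (350, 150) [ 0.456 -0.944 -0.288]
side (350, 50) [ 0.545 -1.322 -0.085]
side (440, 150) [ 0.092 -1.442 -0.549]
side (500, 330) [ 0.114 -0.094  0.011]
side (490, 220) [-0.071 -0.949 -0.482]
```

```bash
python3 -m pendant '[{"dp":[0.4,-0.1,-0.2],"rotation":[0.022,0.008,0.018],"jaw":1},{"dp":[0.8,-0.2,-0.3],"rotation":[0.044,0.015,0.036],"jaw":1},{"dp":[1,-0.2,-0.3],"rotation":[0.066,0.022,0.054],"jaw":1},{"dp":[1,-0.2,-0.3],"rotation":[0.088,0.03,0.072],"jaw":1},{"dp":[1,-0.2,-0.3],"rotation":[0.12,0.04,0.097],"jaw":1},{"dp":[1,-0.2,-0.3],"rotation":[0.12,0.04,0.097],"jaw":1}]'
python3 -c "
from go import *;from bench import r
st=r.read_state();state(st);plan(tool(-1),C+.019*mx-.2*mx,st);plan(tool(1),C+.019*mx-.2*mx,st)"
```

```text
time: 0.85
ee_pos: [0.2981, -0.5362, 0.2651]
eef_rot: [0.906, -0.177, 0.071, -0.377]
ft_force: [-0.0, 0.2, -0.1]
width: 0.0873
grip_force: 0.0
t 0.85 q [1.286, 0.76, -0.069, 0.953, -0.496, 2.013, -0.815] p [0.2981, -0.5362, 0.2651] F [-0.0, 0.2, -0.1] w 0.0873 g 0.0
dp [1.0831, -0.6285, 1.2249] rot [-0.0003, 0.0002, -0.0008] deg 0.3
dp [1.0831, -0.6285, 1.2249] rot [0.0003, 0.0004, 0.4992] deg 179.7
```

```bash
python3 -m pendant '[{"dp":[0.35,-0.2,0.3],"rotation":[0,0,0],"jaw":1},{"dp":[0.7,-0.4,0.55],"rotation":[0,0,0],"jaw":1},{"dp":[1,-0.6,0.75],"rotation":[0,0,0],"jaw":1},{"dp":[1,-0.6,0.75],"rotation":[0,0,0],"jaw":1},{"dp":[1,-0.6,0.75],"rotation":[0,0,0],"jaw":1}]'
python3 -c "
from go import *;from bench import r
st=r.read_state();state(st);plan(tool(-1),C+.019*mx-.2*mx,st);plan(tool(1),C+.019*mx-.2*mx,st)"
```

```text
time: 1.48
ee_pos: [0.4928, -0.4572, 0.2506]
eef_rot: [0.908, -0.174, 0.071, -0.375]
ft_force: [-0.5, 0.3, 0.6]
width: 0.087
grip_force: 0.0
t 1.48 q [1.053, 0.773, -0.133, 0.961, -0.571, 1.835, -1.044] p [0.4928, -0.4572, 0.2506] F [-0.5, 0.3, 0.6] w 0.087 g 0.0
dp [0.0782, -0.007, 0.4691] rot [0.0005, 0.0005, 0.0005] deg 0.3
dp [0.0782, -0.007, 0.4691] rot [-0.0008, 0.0007, -0.4995] deg 179.8
```

```bash
python3 -m pendant '[{"dp":[0.08,-0.01,0.25],"rotation":[0,0,0],"jaw":1},{"dp":[0.08,-0.01,0.5],"rotation":[0,0,0],"jaw":1},{"dp":[0.08,-0.01,0.75],"rotation":[0,0,0],"jaw":1},{"dp":[0.08,-0.01,1],"rotation":[0,0,0],"jaw":1},{"dp":[0.08,-0.01,1],"rotation":[0,0,0],"jaw":1}]'
python3 -c "
from go import *;from bench import r,camera;import cv2
st=r.read_state();state(st);plan(tool(-1),C+.019*mx,st)
a=camera('side')['image'][110:230,200:330];b=camera('wrist')['image'];
cv2.imwrite('pics/pre.png',cv2.hconcat([cv2.resize(a,(416,384)),b[:,100:484]])[...,::-1])"
```

```text
time: 2.1
ee_pos: [0.5411, -0.3627, 0.1439]
eef_rot: [0.908, -0.175, 0.07, -0.375]
ft_force: [-0.3, -0.3, 0.2]
width: 0.0866
grip_force: 0.0
t 2.1 q [0.968, 0.73, -0.171, 1.263, -0.579, 1.547, -1.0] p [0.5411, -0.3627, 0.1439] F [-0.3, -0.3, 0.2] w 0.0866 g 0.0
dp [0.0166, -0.0123, 0.8009] rot [0.0003, 0.0007, -0.0001] deg 0.3
```

View pics/pre.png

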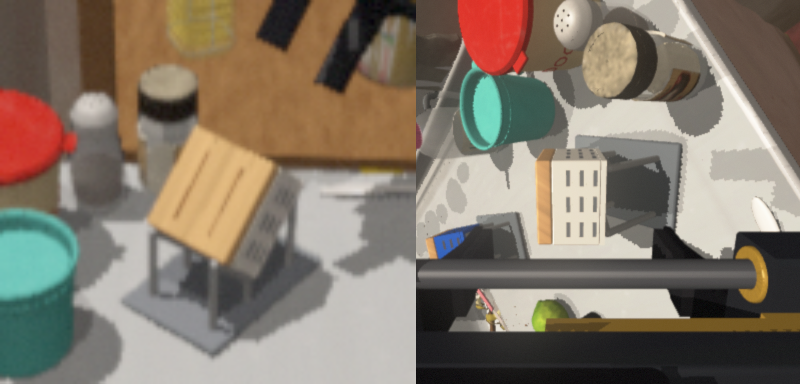

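The side crop shows the gripper still clear of the pair, with the two fingers at the upper right. In the wrist view the pair, at columns 537–605 of the joined picture, is centred on the finger axis at column ~572. Now I'll plunge.

```bash
python3 -m pendant '[{"dp":[0.02,-0.01,0.2],"rotation":[0,0,0],"jaw":1},{"dp":[0.02,-0.01,0.4],"rotation":[0,0,0],"jaw":1},{"dp":[0.02,-0.01,0.6],"rotation":[0,0,0],"jaw":1},{"dp":[0.02,-0.01,0.7],"rotation":[0,0,0],"jaw":1},{"dp":[0.02,-0.01,0.8],"rotation":[0,0,0],"jaw":1},{"dp":[0.02,-0.01,0.8],"rotation":[0,0,0],"jaw":1}]'
python3 -c "
from go import *;from bench import r,camera;import cv2
st=r.read_state();state(st);plan(tool(-1),C+.019*mx,st)
a=camera('side')['image'][110:230,200:330];b=camera('wrist')['image'];
cv2.imwrite('pics/in.png',cv2.hconcat([cv2.resize(a,(416,384)),b[:,100:484]])[...,::-1])"
```

```text
time: 2.95
ee_pos: [0.5771, -0.2853, 0.0615]
eef_rot: [0.908, -0.175, 0.072, -0.374]
ft_force: [0.2, -0.3, 0.2]
width: 0.087
grip_force: 0.0
t 2.95 q [0.894, 0.752, -0.208, 1.422, -0.605, 1.33, -0.975] p [0.5771, -0.2853, 0.0615] F [0.2, -0.3, 0.2] w 0.087 g 0.0
dp [-0.0174, 0.0027, 0.0106] rot [0.0006, 0.0003, 0.0002] deg 0.2
```

View pics/in.png

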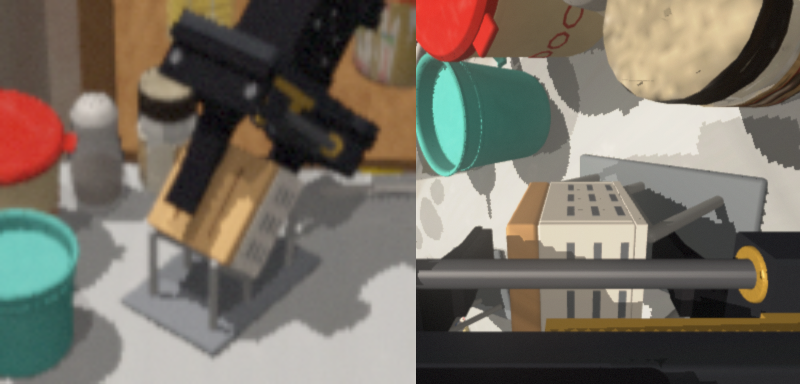

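The side crop shows one finger over the board, with its tip near (185,208), centred across the board. The other finger is under the bottom between the rails. Closing now.

```bash
python3 -m pendant '[{"dp":[0,0,0],"rotation":[0,0,0],"jaw":0.4},{"dp":[0,0,0],"rotation":[0,0,0],"jaw":0.4},{"dp":[0,0,0],"rotation":[0,0,0],"jaw":0.4},{"dp":[0,0,0],"rotation":[0,0,0],"jaw":0.4},{"dp":[0,0,0],"rotation":[0,0,0],"jaw":0.4}]' 35
python3 -c "
from go import *;from bench import r
state(r.read_state())"
```

```text
time: 3.68
ee_pos: [0.5771, -0.2856, 0.0615]
eef_rot: [0.908, -0.175, 0.072, -0.374]
ft_force: [-1.3, -1.5, 0.0]
width: 0.0519
grip_force: 35.0
t 3.67 q [0.894, 0.752, -0.208, 1.422, -0.605, 1.33, -0.975] p [0.5771, -0.2856, 0.0615] F [-1.3, -1.5, 0.0] w 0.0519 g 35.0
```

```bash
python3 -m pendant '[{"dp":[0,0,-0.1],"rotation":[0,0,0],"jaw":0.4},{"dp":[0,0,-0.25],"rotation":[0,0,0],"jaw":0.4},{"dp":[0,0,-0.4],"rotation":[0,0,0],"jaw":0.4},{"dp":[0,0,-0.6],"rotation":[0,0,0],"jaw":0.4},{"dp":[0,0,-0.8],"rotation":[0,0,0],"jaw":0.4},{"dp":[0,0,-1],"rotation":[0,0,0],"jaw":0.4},{"dp":[0,0,-1],"rotation":[0,0,0.014],"jaw":0.4},{"dp":[0,0,-1],"rotation":[0,0,0.014],"jaw":0.4}]'
python3 -c "
from go import *;from bench import r
st=r.read_state();state(st);plan(tool(1),C+.019*mx-.15*mx,st)"
```

```text
time: 4.68
ee_pos: [0.5375, -0.3842, 0.1685]
eef_rot: [0.899, -0.215, 0.056, -0.377]
ft_force: [0.2, -1.1, -2.6]
width: 0.0517
grip_force: 35.0
t 4.67 q [0.971, 0.736, -0.146, 1.196, -0.585, 1.609, -1.098] p [0.5375, -0.3842, 0.1685] F [0.2, -1.1, -2.6] w 0.0517 g 35.0
dp [-0.018, 0.0065, 0.0173] rot [0.0001, -0.0011, 0.4862] deg 175.0
```

A positive turn about tool z lowers joint 7, so I'll turn the negative way.

```bash
python3 -m pendant '[{"dp":[0,0,0],"rotation":[0,0,-0.02],"jaw":0.4},{"dp":[0,0,0],"rotation":[0,0,-0.045],"jaw":0.4},{"dp":[0,0,0],"rotation":[0,0,-0.07],"jaw":0.4},{"dp":[0,0,0],"rotation":[0,0,-0.095],"jaw":0.4},{"dp":[0,0,0],"rotation":[0,0,-0.12],"jaw":0.4},{"dp":[0,0,0],"rotation":[0,0,-0.145],"jaw":0.4},{"dp":[0,0,0],"rotation":[0,0,-0.17],"jaw":0.4},{"dp":[0,0,0],"rotation":[0,0,-0.195],"jaw":0.4}]'
python3 -c "
from go import *;from bench import r,camera;import cv2
st=r.read_state();state(st);plan(tool(1),C+.019*mx-.15*mx,st)
a=camera('side')['image'][80:230,180:360];cv2.imwrite('pics/turn.png',cv2.resize(a,(540,450))[...,::-1])"
```

```text
time: 5.68
ee_pos: [0.5377, -0.3833, 0.168]
eef_rot: [0.858, 0.345, 0.263, -0.276]
ft_force: [0.3, -0.2, -1.8]
width: 0.052
grip_force: 35.0
t 5.67 q [1.105, 0.762, -0.375, 1.187, -0.45, 1.574, 0.055] p [0.5377, -0.3833, 0.168] F [0.3, -0.2, -1.8] w 0.052 g 35.0
dp [-0.0131, -0.0131, 0.0107] rot [-0.0007, 0.0004, -0.3176] deg 114.3
```

View pics/turn.png

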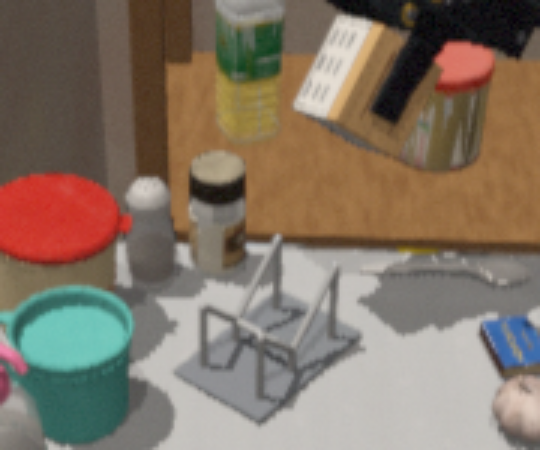

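The side crop shows the pair held closed about 70° into the turn, at (375,85), with the rest standing empty and clear. I'll carry on.

```bash
python3 -m pendant '[{"dp":[0,0,0],"rotation":[0,0,-0.025],"jaw":0.4},{"dp":[0,0,0],"rotation":[0,0,-0.05],"jaw":0.4},{"dp":[0,0,0],"rotation":[0,0,-0.075],"jaw":0.4},{"dp":[0,0,0],"rotation":[0,0,-0.1],"jaw":0.4},{"dp":[0,0,0],"rotation":[0,0,-0.125],"jaw":0.4},{"dp":[0,0,0],"rotation":[0,0,-0.15],"jaw":0.4},{"dp":[0,0,0],"rotation":[0,0,-0.175],"jaw":0.4},{"dp":[0,0,0],"rotation":[0,0,-0.2],"jaw":0.4}]'
python3 -c "
from go import *;from bench import r
st=r.read_state();state(st);plan(tool(1),C+.019*mx-.15*mx,st)"
```

```text
time: 6.72
ee_pos: [0.5377, -0.3835, 0.168]
eef_rot: [0.493, 0.782, 0.375, -0.069]
ft_force: [-0.1, 0.1, -1.2]
width: 0.0522
grip_force: 35.0
t 6.72 q [1.241, 0.815, -0.624, 1.176, -0.288, 1.548, 1.213] p [0.5377, -0.3835, 0.168] F [-0.1, 0.1, -1.2] w 0.0522 g 35.0
dp [0.009, -0.0162, 0.0114] rot [-0.0007, -0.0001, -0.1181] deg 42.5
```

```bash
python3 -m pendant '[{"dp":[0,0,0],"rotation":[0,0,-0.025],"jaw":0.4},{"dp":[0,0,0],"rotation":[0,0,-0.05],"jaw":0.4},{"dp":[0,0,0],"rotation":[0,0,-0.075],"jaw":0.4},{"dp":[0,0,0],"rotation":[0,0,-0.1],"jaw":0.4},{"dp":[0,0,0],"rotation":[0,0,-0.118],"jaw":0.4},{"dp":[0,0,0],"rotation":[0,0,-0.118],"jaw":0.4},{"dp":[0,0,0],"rotation":[0,0,-0.118],"jaw":0.4}]'
python3 - <<'E'
from go import *;from bench import r,camera;import cv2
st=r.read_state();state(st);R=tool(1);T=C+.019*mx-R.apply([-.0026,0,.0016])
plan(R,T-.15*mx+.005*mz,st);plan(R,T-.02*mx+.005*mz,st);plan(R,T,st)
a=camera('side')['image'][80:230,180:360];b=camera('wrist')['image']
cv2.imwrite('pics/turned.png',cv2.hconcat([cv2.resize(a,(400,384)),b[:,100:484]])[...,::-1])
E
```

```text
time: 7.6
ee_pos: [0.5379, -0.3835, 0.1681]
eef_rot: [0.179, 0.907, 0.374, 0.07]
ft_force: [0.3, -1.3, -2.0]
width: 0.0515
grip_force: 35.0
t 7.6 q [1.317, 0.862, -0.778, 1.17, -0.179, 1.539, 1.881] p [0.5379, -0.3835, 0.1681] F [0.3, -1.3, -2.0] w 0.0515 g 35.0
dp [0.0363, 0.0264, 0.0008] rot [-0.0006, -0.0002, -0.0012] deg 0.5
dp [0.0351, 0.0297, 0.8675] rot [-0.0006, -0.0002, -0.0012] deg 0.5
dp [0.0346, -0.0031, 1.0009] rot [-0.0006, -0.0002, -0.0012] deg 0.5
```

View pics/turned.png

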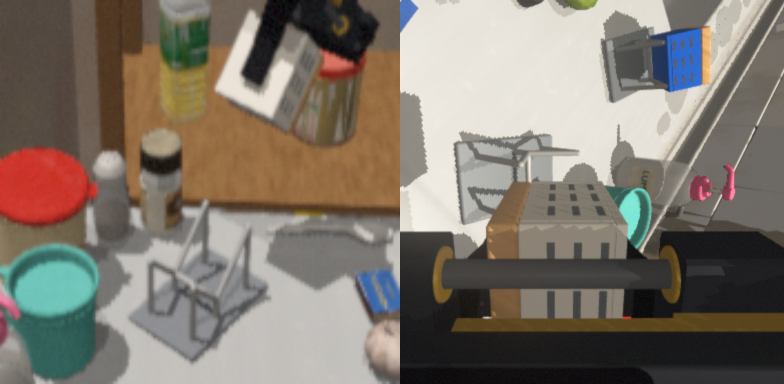

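The pair is turned over and still closed: mould bottom facing up and out at (255,75) in the side crop, board underneath. The rest is clear. I'll go down 5 mm off the floor rails.

```bash
python3 -m pendant '[{"dp":[0.035,0.03,0.1],"rotation":[0,0,-0.001],"jaw":0.4},{"dp":[0.035,0.03,0.25],"rotation":[0,0,-0.001],"jaw":0.4},{"dp":[0.035,0.03,0.4],"rotation":[0,0,-0.001],"jaw":0.4},{"dp":[0.035,0.03,0.55],"rotation":[0,0,-0.001],"jaw":0.4},{"dp":[0.035,0.03,0.7],"rotation":[0,0,-0.001],"jaw":0.4},{"dp":[0.035,0.03,0.8],"rotation":[0,0,-0.001],"jaw":0.4},{"dp":[0.035,0.03,0.87],"rotation":[0,0,-0.001],"jaw":0.4},{"dp":[0.035,0.03,0.87],"rotation":[0,0,-0.001],"jaw":0.4}]'
python3 - <<'E'
from go import *;from bench import r,camera;import cv2
st=r.read_state();state(st);R=tool(1);T=C+.019*mx-R.apply([-.0026,0,.0016])
plan(R,T+.005*mz,st);plan(R,T,st)
a=camera('side')['image'][110:230,200:350];cv2.imwrite('pics/near.png',cv2.resize(a,(600,480))[...,::-1])
E
```

```text
time: 8.7
ee_pos: [0.5684, -0.2928, 0.0785]
eef_rot: [0.175, 0.908, 0.374, 0.072]
ft_force: [-0.5, -0.2, -1.4]
width: 0.0518
grip_force: 35.0
t 8.7 q [1.278, 0.876, -0.794, 1.393, -0.179, 1.281, 1.893] p [0.5684, -0.2928, 0.0785] F [-0.5, -0.2, -1.4] w 0.0518 g 35.0
dp [-0.0006, -0.0011, 0.1281] rot [-0.0005, -0.0003, 0.0002] deg 0.2
dp [-0.0006, -0.0344, 0.1282] rot [-0.0005, -0.0003, 0.0002] deg 0.2
```

View pics/near.png

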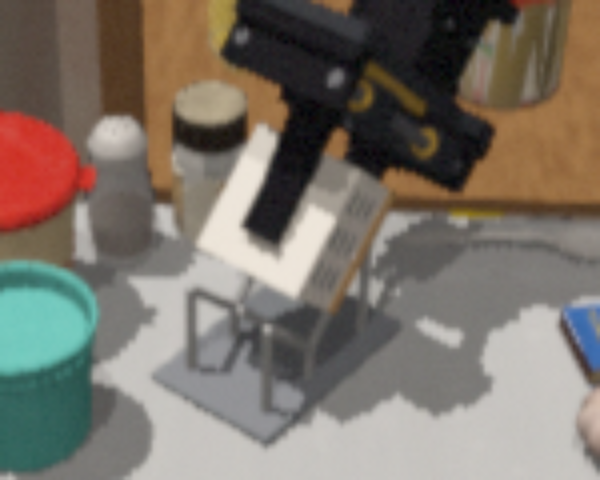

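The side crop shows the pair at (300,220), lined up between the rails and about 20 mm short of the stop. I'll lower it the rest of the way gently.

```bash
python3 -m pendant '[{"dp":[0,0,0.05],"rotation":[0,0,0],"jaw":0.4},{"dp":[0,0,0.09],"rotation":[0,0,0],"jaw":0.4},{"dp":[0,0,0.12],"rotation":[0,0,0],"jaw":0.4},{"dp":[0,-0.012,0.12],"rotation":[0,0,0],"jaw":0.4},{"dp":[0,-0.022,0.125],"rotation":[0,0,0],"jaw":0.4},{"dp":[0,-0.03,0.125],"rotation":[0,0,0],"jaw":0.4},{"dp":[0,-0.03,0.125],"rotation":[0,0,0],"jaw":0.4}]'
python3 - <<'E'
from go import *;from bench import r
st=r.read_state();state(st);R=tool(1);T=C+.019*mx-R.apply([-.0026,0,.0016]);plan(R,T,st)
E
```

```text
time: 9.62
ee_pos: [0.5721, -0.2841, 0.0622]
eef_rot: [0.175, 0.908, 0.374, 0.072]
ft_force: [-0.6, -0.4, -2.7]
width: 0.0516
grip_force: 35.0
t 9.62 q [1.269, 0.89, -0.791, 1.412, -0.175, 1.247, 1.897] p [0.5721, -0.2841, 0.0622] F [-0.6, -0.4, -2.7] w 0.0516 g 35.0
dp [0.0011, -0.0023, 0.007] rot [-0.0006, -0.0002, 0.0002] deg 0.2
```

```bash
python3 -m pendant '[{"dp":[0,-0.005,0.006],"rotation":[0,0,0],"jaw":0.4},{"dp":[0,-0.01,0.01],"rotation":[0,0,0],"jaw":0.4},{"dp":[0,-0.01,0.01],"rotation":[0,0,0],"jaw":0.4},{"dp":[0,-0.01,0.01],"rotation":[0,0,0],"jaw":0.4}]'
python3 - <<'E'
from go import *;from bench import r
st=r.read_state();state(st);R=tool(1);T=C+.019*mx-R.apply([-.0026,0,.0016]);plan(R,T,st)
E
```

```text
time: 10.12
ee_pos: [0.5724, -0.2843, 0.061]
eef_rot: [0.175, 0.908, 0.374, 0.073]
ft_force: [-2.3, -1.4, 5.4]
width: 0.0521
grip_force: 35.0
t 10.12 q [1.269, 0.892, -0.791, 1.412, -0.174, 1.246, 1.899] p [0.5724, -0.2843, 0.061] F [-2.3, -1.4, 5.4] w 0.0521 g 35.0
dp [0.0032, 0.0035, 0.0013] rot [-0.0006, -0.0001, 0.0003] deg 0.2
```

It's in contact with the rest, taking about 8 N upward. Opening slowly.

```bash
python3 -m pendant '[{"dp":[0,0,0],"rotation":[0,0,0],"jaw":0.62},{"dp":[0,0,0],"rotation":[0,0,0],"jaw":0.7},{"dp":[0,0,0],"rotation":[0,0,0],"jaw":0.85},{"dp":[0,0,0],"rotation":[0,0,0],"jaw":1},{"dp":[0,0,0],"rotation":[0,0,0],"jaw":1},{"dp":[0,0,0],"rotation":[0,0,0],"jaw":1}]'
python3 - <<'E'
from go import *;from bench import r,camera;import cv2
st=r.read_state();state(st)
a=camera('side')['image'][110:230,200:330];b=camera('wrist')['image']
cv2.imwrite('pics/open.png',cv2.hconcat([cv2.resize(a,(416,384)),b[:,100:484]])[...,::-1])
E
```

```text
time: 10.88
ee_pos: [0.5722, -0.2839, 0.0601]
eef_rot: [0.175, 0.908, 0.374, 0.072]
ft_force: [0.1, -0.5, 0.4]
width: 0.0856
grip_force: 0.0
t 10.88 q [1.268, 0.893, -0.79, 1.412, -0.174, 1.245, 1.899] p [0.5722, -0.2839, 0.0601] F [0.1, -0.5, 0.4] w 0.0856 g 0.0
```

View pics/open.png

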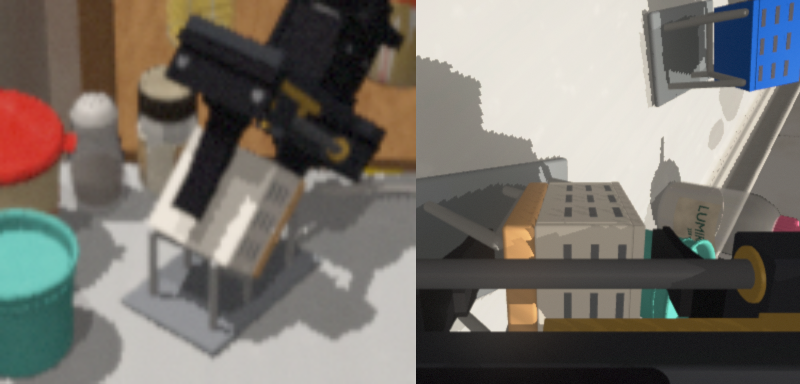

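The fingers are open on both sides, and the pair sits closed in the rest, board underneath, at (228,200) in the side crop. I'll back straight out along tool −z.

```bash
python3 -m pendant '[{"dp":[0,0,-0.08],"rotation":[0,0,0],"jaw":1},{"dp":[0,0,-0.2],"rotation":[0,0,0],"jaw":1},{"dp":[0,0,-0.4],"rotation":[0,0,0],"jaw":1},{"dp":[0,0,-0.6],"rotation":[0,0,0],"jaw":1},{"dp":[0,0,-0.8],"rotation":[0,0,0],"jaw":1},{"dp":[0,0,-1],"rotation":[0,0,0],"jaw":1},{"dp":[0,0,-1],"rotation":[0,0,0],"jaw":1}]'
python3 - <<'E'
from go import *;from bench import r,camera;from see import *
st=r.read_state();state(st)
c=camera('side');cv2.imwrite('pics/end.png',cv2.resize(c["image"][110:340,180:360],(600,580))[...,::-1])
h=cv2.cvtColor(c["image"],cv2.COLOR_RGB2HSV);m=np.zeros((384,512),bool);m[140:210,235:300]=1
P,_=pts(c,m);P=P[(np.linalg.norm(P-C,axis=1)<.055)&((P-C)@mz>.015)];Q,n=plane(P)
L=(Q-Q.mean(0))@np.c_[mx,np.cross(mz,mx)];lo,hi=np.percentile(L,[1,99],axis=0)
mid=Q.mean(0)+np.c_[mx,np.cross(mz,mx)]@((lo+hi)/2)
print("n",n.round(3),"angle to seat",np.degrees(np.arccos(n@mz)).round(1),"size",(hi-lo).round(3),"pair ctr err",(mid-n*.026-C).round(4))
E
```

```text
time: 11.85
ee_pos: [0.5326, -0.3853, 0.1686]
eef_rot: [0.176, 0.908, 0.372, 0.074]
ft_force: [0.1, 0.0, 0.3]
width: 0.0874
grip_force: 0.0
t 11.85 q [1.33, 0.855, -0.78, 1.182, -0.179, 1.534, 1.896] p [0.5326, -0.3853, 0.1686] F [0.1, 0.0, 0.3] w 0.0874 g 0.0
n [0.261 0.652 0.712] angle to seat 0.4 size [0.071 0.066] pair ctr err [-0.0019  0.0017 -0.0004]
```

View pics/end.png

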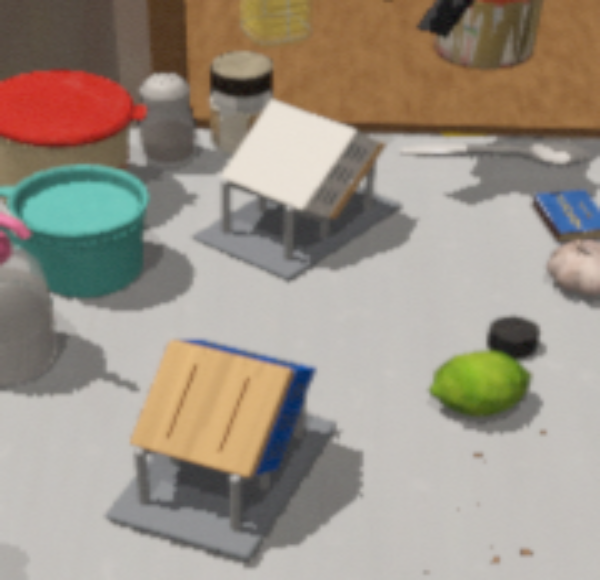

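The pair sits square in its rest at (295,155), within about 3 mm and 0.4° of the seat, board closed underneath. The blue mould hasn't moved. Handing in.

```bash
python3 -c "
from bench import r
print(r.close_job())"
```

```text
the job is handed in; nothing more can be done
None
```

The white mould and its board were turned over together and now sit upside down in their own rest, measured within about 3 mm and 0.4° of the seat, with the board closed underneath, the gripper clear and the blue mould untouched; the job was handed in at about 12 s, and no verdict was returned.

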